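# Swing the board clamp shut with a hex key

### The job

Clamp the circuit board in its fixture: take the red T-handle hex key from the wooden stand, put it through the hole in the blue bridge and, pressing only gently so that the sprung screw is never pushed to the end of its travel, turn it until it drops fully into the hidden screw. Then turn the screw clockwise with the key until the yellow finger has swung over the board to its stop, and leave the key standing in the screw. Keep the gripper off the fixture and leave the other things where they are.

Things in the scene. Friction and masses are not known exactly. Their poses are not given: they have to be found in the camera images.
- fixture: Pale aluminium soldering fixture, fixed to the bench: base plate 150 x 160 x 10 mm, a green circuit board (37 mm high) in the nest on its +y half. At x 0, y -55 mm stands a blue bridge; its cover plate (50 x 46 mm, 12 mm thick) has its top 52 mm above the fixture's underside. Origin: centre of the underside, z up.
- access_hole (a point): Centre of the access hole's mouth in the top of the blue bridge: round, 18.7 mm wide, 2 mm chamfer, straight down through the 12 mm plate. The screw below has a hexagon socket 15.8 mm across flats, 12 mm deep; how that hexagon is turned is random, not measured and unrelated to fixture or finger.
- screw_face (a point): On the hole's axis 19 mm below access_hole: where the hidden screw's top face stands at rest (a fixed point). When its socket lines up with the key the screw springs up round it. Key fully in: its tip is about 12 mm below this point (at least 9 mm counts).
- spring (a joint): How far the hidden screw is pressed down on its spring, in m: 0 at rest, negative down. It takes 1 N to start, 7.5 N at -0.007; pushing it further than that, with the key in or not, spoils it.
- clamp (a joint): Angle of the yellow clamp finger in rad: 0 fully open, growing clockwise seen from above to the hard stop at 1.0, where the finger points along the fixture's +y over the board's edge. The screw carries the finger after up to 0.7 rad of play, so the key turns clockwise by up to 1.7 rad, plus 0.25 rad of play in the socket. Friction about 0.22 N m in all.
- finger_tip (a point): Top of the yellow clamp finger near its end, 55 mm from the screw's axis. The finger is 14 mm wide, its top 21 mm above the fixture's underside.
- key_stand: Pale wooden block 50 x 80 x 40 mm, fixed to the bench, origin at the centre of its underside. The key stands loosely in its middle hole (18.7 mm wide, 32 mm deep).
- hex_key: T-handle hex key, 95 mm long, about 0.12 kg, upright in the stand. Origin: centre of its lower end face, z up to the handle. Shank: steel hexagon 15 mm across flats (one pair faces the key's +-x), 71 mm clear below the handle. Handle: red bar 90 mm long along the key's x, 20 mm wide along y (grip here), 71 to 95 mm above the tip.
- key_tip (a point): Centre of the key's lower end face.
- key_grip (a point): Middle of the red handle, on the key's axis, 83 mm above the tip.
- solder_reel: Blue and white solder reel, 62 mm across, 40 mm high, loose bystander; origin under its centre.
- flux_tin: Red and white round tin, 60 mm across, 21 mm high, loose bystander; origin under its centre.
- loupe: Black loupe, 36 mm across, 34 mm high, loose bystander; origin under its centre.
Things that resemble listed ones, but are neither listed nor needed, are in the scene too. Of the things that look like the fixture, the larger one is meant.

How it is judged:
On the way, in this order (a step that is already met when the one before it is completed fails the run):
1. the key is fully in the hidden screw's socket (z of key_tip in the frame of fixture below 0.024 m and horizontal distance between key_tip and screw_face below 0.003 m and angle between hex_key's own z axis and vertical below 0.15 rad), for 0.2 s.
2. the screw has been turned with the key until the finger is at its stop over the board (all of step 1 and value of joint clamp above 0.9 rad), for 0.2 s.
At the end, for the whole second after the job is handed in: The clamp finger is within 0.1 rad of its stop; the key stands in the screw with its tip at least 9 mm below screw_face, within 3 mm of its axis and within 0.15 rad of upright, at rest and released (all of step 2 and linear speed of hex_key below 0.02 m/s); the robot touches nothing.
It fails at once if the screw was pressed down more than 7 mm on its spring (value of joint spring below -0.007 m).
It fails at once if the gripper or arm touched the fixture (more than 2 N) (contact force between any of the fingers, the arm and fixture above 2 N).
It fails at once if the solder reel was moved by more than 20 mm (distance of solder_reel from where it was at the start of the episode above 0.02 m).
It fails at once if the flux tin was moved by more than 20 mm (distance of flux_tin from where it was at the start of the episode above 0.02 m).
It fails at once if the loupe was moved by more than 20 mm (distance of loupe from where it was at the start of the episode above 0.02 m).
It also fails if it takes over 48 s, if anything falls off the work surface, if the arm or the gripper's body presses on something with over 40 N, if the wrist force passes 120 N, or if a joint passes its speed limit or range.

### The arm

A 7-joint arm with a two-finger parallel gripper is mounted at the origin on a cart in front of the work surface, level with it; the furniture and walls round the work are solid. World frame = base frame: x ahead of the robot, y to its left, z up, the work surface at z = 0. Lengths are in m, angles in rad, forces in N, time in s.
With the tool pointing down it reaches from about 0.425 to 0.925 m from the base axis. Payload 6.8 kg.
Tool frame: the origin (TCP) lies midway between the tips of the shut fingers; the grasp point (between the pads) lies 19 mm behind it; z points along the fingers, y is the line along which they close (so a half turn about z gives the same grasp; the last joint's range is limited). The gripper opens to 85 mm and grips with 20 to 120 N. Pads are 22 mm wide; open, the fingers measure 114 mm over their backs; the gripper's body (76 mm by 85 mm) begins 54 mm behind the grasp point. The pads swing forward as they close: fully open they stand 13 mm farther back than shut.
Start: joints at [1.205, 0.477, 0.022, 1.555, -0.011, 1.109, -0.083], TCP at [0.172, -0.653, 0.231] pointing down, gripper open.
Joint ranges: [-2.96, 2.96], [-0.34, 2.1], [-1.41, 1.46], [0.24, 2.44], [-1.37, 4.51], [0.17, 1.92], [-2.96, 2.96]. Speed limits (rad/s): [2.39, 2.39, 3.14, 3.14, 3.14, 3.14, 3.14].

### API

Orientations are given as a rotation vector (axis times angle).
In Python, from bench import get_obs, grab_frame, camera_params, r gives the robot as it stands.
- The arm moves only by the shell command python3 -m jog 'ROWS' [FORCE]. ROWS is JSON, a list of rows, each an object of numbers: "rx", "ry", "rz": the turn, a rotation vector about the world's x, y, z scaled (see below); "x", "y", "z": the shift along the world's x, y, z scaled (see below); "jaw": the opening, from -1 (shut) to 1 (fully open). In form: [{"rx": .., "ry": .., "rz": .., "x": .., "y": .., "z": .., "jaw": ..}, ...]. A call has 1 to 8 rows; each row shifts and turns the commanded pose from where the row before left it; what a row does not reach is not made up. The controller multiplies each number of a shift by 60 mm and each number of a turn by 10 degrees. A row lasts 1/8 s, in which the tool goes at most 62.5 mm and 10.7 degrees, less where a joint would pass 70% of its speed; a pose out of reach is approached as far as the arm can. A call with a number of a shift or a turn outside -1 to 1 is refused whole. A call with a gripper value outside its range is refused whole. The fingers move at their own pace and stop on an object; FORCE is the grip in N (left out, the last holds). Time passes only in rows, so rows that do not move let the fingers close. It gives the time, the measured TCP pose, the force, the opening and the grip force at its end, in the units of the state.
- get_obs(): the state, without advancing time (a new reading comes with each control period).
- grab_frame(name): name is "side" or "top" or "wrist"; returns the picture (420x560x3 uint8, red, green, blue); there is no depth.
- camera_params(name): a dict with "fx", "fy", "cx", "cy" (pixels), "R" (3x3) and "t" (3): a world point X has camera coordinates R X + t. Camera axes: x right, y down, z forward; pixel columns grow to the right and rows downward; lengths in m; the calibration is good to about 2 mm. A picture is of the moment at which its call begins: read the wrist's pose just before it. camera_params takes no time and is no camera call; for the wrist camera it gives the pose at the moment of the call.
- r.hand_in(): hands the job in; it is judged then, once.
The state is a dict: "clock": time; "joints": joint angles; "qvel": joint speeds; "tau": joint torques, N m; "tcp_pos": TCP position; "orientation": TCP orientation; "contact_force": force on the tool from outside, world axes, zero at the start; "moment": the same for the moment, N m; "grip_width": finger opening in m; "gripper_force": force on a finger pad.
Only numpy, scipy, OpenCV 4.12 (cv2) and the standard library are available. Lean on these libraries where they do the work, as an engineer would, in place of code of your own. Each camera call takes 0.05 s, during which the arm holds its last target. There are 200 camera calls.

## Working session

There is one attempt and no reset: what is moved stays moved. The work goes in short steps, Python scripts to look and compute and a shell command to move; the robot and the scene stay as the last step left them, time stands still between calls to the robot, and variables do not carry over. Pictures are saved under pics/ and viewed, at most 10 in all, crops included, and the job is handed in when it is done.

```bash
ls; mkdir -p pics
python3 - <<'E'
from bench import *
import cv2, numpy as np
for n in("side","top"):
    im=grab_frame(n); cv2.imwrite(f"pics/{n}0.png",im[:,:,::-1]); c=camera_params(n)
    print(n,c["fx"],c["cx"],c["cy"],np.round(c["R"],3).tolist(),np.round(c["t"],3))
o=get_obs(); print(o)
E
```

```text
pics
side 543.2385054790021 281.6114573036557 214.1414404472602 [[0.966, -0.259, -0.015], [-0.227, -0.815, -0.534], [0.126, 0.519, -0.846]] [-0.59   0.226  1.449]
top 394.6476908630642 282.04476418238494 209.7580043177695 [[-0.005, -1.0, 0.019], [-0.992, 0.002, -0.128], [0.128, -0.02, -0.992]] [0.053 0.626 1.193]
{'clock': 0.1, 'joints': array([ 1.2048832 ,  0.47774338,  0.02233476,  1.55635948, -0.01150737,
        1.10932863, -0.08310598]), 'qvel': array([-0.00025435, -0.0003053 , -0.0011757 , -0.00229394,  0.00087633,
       -0.00083511, -0.0001455 ]), 'tau': array([ 3.60804959e-03, -5.97761106e+01,  1.61296964e+00, -2.81955010e+01,
        1.27021325e-02,  5.04994081e-03, -3.66959489e-05]), 'tcp_pos': array([ 0.1719569 , -0.6521606 ,  0.23040249]), 'orientation': array([-3.11385937e+00, -4.03663125e-01,  5.24421424e-04]), 'contact_force': array([-0.86312512, -0.45130866, -0.53294092]), 'moment': array([-0.01880907, -0.02930077,  0.01460295]), 'gripper_force': 0.0, 'grip_width': 0.08501146262203686}
```

View pics/side0.png

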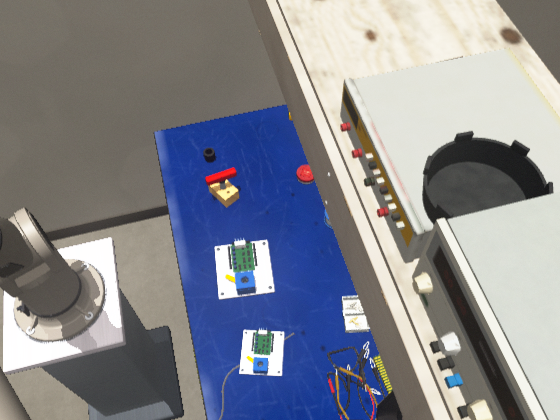

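View pics/top0.png

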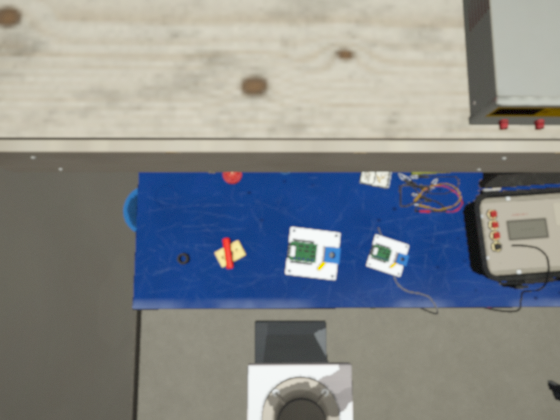

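The larger fixture is at top (313,253) / side (244,268) and the smaller lookalike at top (388,255) / side (262,352). There is one key in its stand, at top (229,253) / side (223,185). The loupe is at top (183,258), and a shelf hangs over the far side of the bench. I'll check these in an enlarged crop.

Run:
```python
import cv2, numpy as np
a=cv2.imread("pics/side0.png")[140:310,190:290]; b=cv2.imread("pics/top0.png")[220:290,170:350]
a=cv2.resize(a,None,fx=3.5,fy=3.5,interpolation=cv2.INTER_CUBIC); cv2.imwrite("pics/sidec.png",a)
b=cv2.resize(b,None,fx=4.4,fy=4.4,interpolation=cv2.INTER_CUBIC); cv2.imwrite("pics/topc.png",b); print(a.shape,b.shape)
```

```text
(595, 350, 3) (308, 792, 3)
```

View pics/sidec.png

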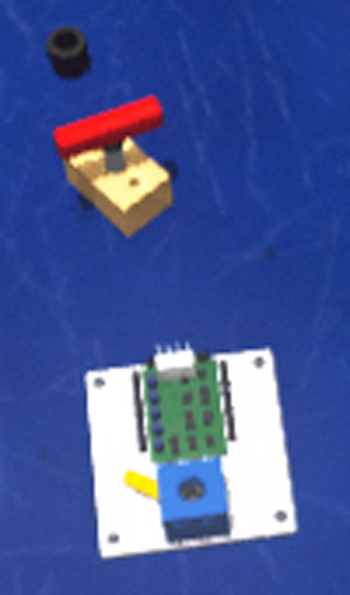

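View pics/topc.png

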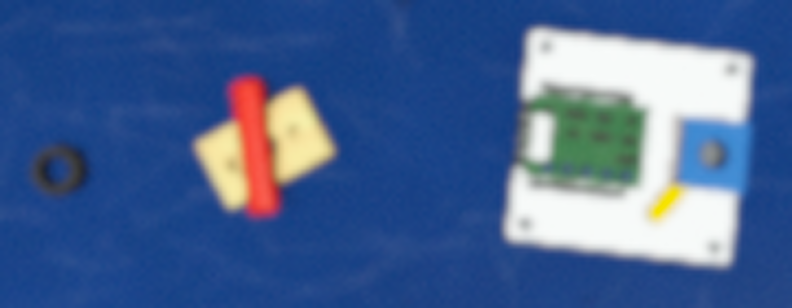

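The crops confirm it: the larger fixture has the blue bridge with its hole at top crop (712,154), and plate corners (530,28), (753,54), (733,266), (505,241). The key handle runs from (240,82) to (263,212). The yellow finger is open, toward (655,212).

```bash
cat > h.py <<'E'
import numpy as np, cv2
from bench import *
def ray(n,uv,z,c=None):
    c=c or camera_params(n); R=np.array(c["R"]);t=np.array(c["t"])
    o=-R.T@t; d=R.T@np.array([(uv[0]-c["cx"])/c["fx"],(uv[1]-c["cy"])/c["fy"],1])
    return o+d*(z-o[2])/d[2]
def proj(X,c): 
    p=np.array(c["R"])@np.asarray(X)+np.array(c["t"]); return np.array([c["fx"]*p[0]/p[2]+c["cx"],c["fy"]*p[1]/p[2]+c["cy"]])
E
python3 - <<'E'
from h import *
T=lambda x,y:(170+(x+.5)/4.4-.5,220+(y+.5)/4.4-.5)
S=lambda x,y:(190+(x+.5)/3.5-.5,140+(y+.5)/3.5-.5)
P=lambda n,uv,z:ray(n,uv,z)[:2]
np.set_printoptions(precision=4,suppress=True)
print("hole",P("top",T(712,154),.052),P("side",S(191,489),.052))
a,b=P("top",T(243,80),.1),P("top",T(264,213),.1); print("handle",a,b,(a+b)/2,np.linalg.norm(a-b),np.degrees(np.arctan2(*(a-b)[::-1])))
a,b=P("side",S(160,105),.1),P("side",S(58,140),.1); print("handle side",a,b,(a+b)/2,np.linalg.norm(a-b),np.degrees(np.arctan2(*(a-b)[::-1])))
c=[P("top",T(*q),.01) for q in((530,28),(753,54),(733,266),(505,241))]
print("plate",c,np.mean(c,0)); d=(c[0]+c[3]-c[1]-c[2])/2; print("fix +y",d,np.linalg.norm(d),np.degrees(np.arctan2(d[1],d[0]))-90)
yh=d/np.linalg.norm(d); print("hole from plate",np.mean(c,0)-.055*yh)
s=[P("top",T(*q),.04) for q in((192,145),(300,86),(338,155),(230,212))]; print("stand",np.mean(s,0))
print("loupe",P("top",T(59,170),.034),"tin",P("top",(232,177),.021),"reel",P("top",(131,210),.04))
E
```

```text
hole [ 0.4857 -0.0992] [ 0.4842 -0.0997]
handle [0.5353 0.2204] [0.4475 0.2053] [0.4914 0.2128] 0.08914858275728697 9.736215771622595
handle side [0.5348 0.2185] [0.4482 0.2063] [0.4915 0.2124] 0.08745866208131481 7.9912590380419335
plate [array([0.5775, 0.0249]), array([ 0.5582, -0.1366]), array([ 0.4069, -0.1187]), array([0.4254, 0.0438])] [ 0.492  -0.0466]
fix +y [0.0189 0.162 ] 0.16307842683141685 -6.651127382293353
hole from plate [ 0.4856 -0.1012]
stand [0.4904 0.2118]
loupe [0.4768 0.356 ] tin [0.7342 0.2101] reel [0.626  0.5193]
```

```bash
python3 -m jog '[{"x":0.5,"y":0.85,"z":0.3,"rz":1,"jaw":1},{"x":0.5,"y":0.85,"z":0.2,"rz":1},{"x":0.5,"y":0.85,"rz":1},{"x":0.47,"y":0.8,"rz":1},{"x":0.47,"y":0.8,"rz":1},{"x":0.47,"y":0.8,"rz":1},{"x":0.47,"y":0.8,"rz":1},{"x":0.47,"y":0.8,"rz":1}]' 60
```

```text
validation failed for argument at $[0]...
```

```bash
python3 -m jog '[{"rx":0,"ry":0,"rz":1,"x":0.5,"y":0.85,"z":0.3,"jaw":1},{"rx":0,"ry":0,"rz":1,"x":0.5,"y":0.85,"z":0.2,"jaw":1},{"rx":0,"ry":0,"rz":1,"x":0.5,"y":0.85,"z":0,"jaw":1},{"rx":0,"ry":0,"rz":1,"x":0.47,"y":0.8,"z":0,"jaw":1},{"rx":0,"ry":0,"rz":1,"x":0.47,"y":0.8,"z":0,"jaw":1},{"rx":0,"ry":0,"rz":1,"x":0.47,"y":0.8,"z":0,"jaw":1},{"rx":0,"ry":0,"rz":1,"x":0.47,"y":0.8,"z":0,"jaw":1},{"rx":0,"ry":0,"rz":1,"x":0.47,"y":0.8,"z":0,"jaw":1}]' 60; python3 -c "
from bench import *
print(get_obs()['joints'])"
```

```text
clock: 1.1
tcp_pos: [0.4035, -0.258, 0.2612]
orientation: [-2.121, -2.318, 0.0]
contact_force: [0.9, -1.2, -0.7]
grip_width: 0.0855
gripper_force: 0.0
[ 0.84077661  0.15175809 -0.44205027  1.94875616  0.07458169  1.05674359
  0.45523347]
```

```bash
python3 -m jog '[{"rx":0,"ry":0,"rz":1,"x":0.35,"y":0.75,"z":0,"jaw":1},{"rx":0,"ry":0,"rz":1,"x":0.35,"y":0.75,"z":0,"jaw":1},{"rx":0,"ry":0,"rz":1,"x":0.35,"y":0.75,"z":0,"jaw":1},{"rx":0,"ry":0,"rz":1,"x":0.35,"y":0.75,"z":0,"jaw":1},{"rx":0,"ry":0,"rz":1,"x":0,"y":0.75,"z":0,"jaw":1},{"rx":0,"ry":0,"rz":1,"x":0,"y":0.75,"z":0,"jaw":1},{"rx":0,"ry":0,"rz":1,"x":0,"y":0.75,"z":0,"jaw":1},{"rx":0,"ry":0,"rz":1,"x":0,"y":0.75,"z":0,"jaw":1}]'
python3 - <<'E'
from h import *
print(get_obs()['joints'])
o=get_obs();c=camera_params("wrist");im=grab_frame("wrist");cv2.imwrite("pics/w1.png",im[:,:,::-1])
print(proj([.4915,.2126,.103],c),proj([.4855,-.1,.052],c)); np.save("w1.npy",c,allow_pickle=True)
E
```

```text
clock: 2.1
tcp_pos: [0.4867, 0.1015, 0.2611]
orientation: [-0.135, -3.138, 0.001]
contact_force: [0.2, -0.2, 0.6]
grip_width: 0.0855
gripper_force: 0.0
[ 0.41804855  0.25449793 -0.86565211  1.89131506  0.21779008  1.09340004
  0.95212499]
[413.37701764 186.1865672 ] [ 85.84163608 195.639033  ]
```

View pics/w1.png

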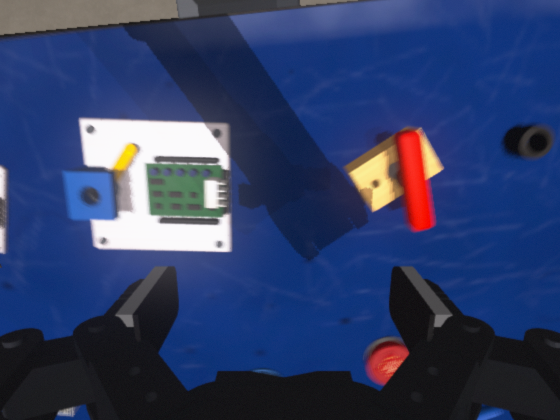

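The wrist picture shows the hole at (91,196) and the handle from about (406,131) to (422,229). Next I'll convert these and take the remaining offset.

Run:
```python
from h import *
np.set_printoptions(precision=4,suppress=True)
c=np.load("w1.npy",allow_pickle=True).item(); im=cv2.imread("pics/w1.png")
hsv=cv2.cvtColor(im,cv2.COLOR_BGR2HSV)
m=(((hsv[...,0]<6)|(hsv[...,0]>174))&(hsv[...,1]>180)&(hsv[...,2]>110)).astype(np.uint8); m[:,:340]=0; m[260:]=0
cnt=max(cv2.findContours(m,0,2)[0],key=cv2.contourArea); r_=cv2.minAreaRect(cnt); b=cv2.boxPoints(r_); print(r_,b.tolist())
for z in(.091,.103): print("ctr",ray("w",r_[0],z,c))
e=sorted([(b[i]+b[(i+1)%4])/2 for i in range(4)],key=lambda p:p[1]); p,q=ray("w",e[0],.1,c),ray("w",e[-1],.1,c); print("ang",np.degrees(np.arctan2(*(p-q)[1::-1])),np.linalg.norm(p-q))
print("hole",ray("w",(91,196),.052,c))
# blue plate top
m=((abs(hsv[...,0].astype(int)-107)<8)&(hsv[...,1]>150)&(hsv[...,2]>130)).astype(np.uint8); m[:,:60]=0;m[:,122:]=0;m[:165]=0;m[225:]=0
cnt=max(cv2.findContours(m,0,2)[0],key=cv2.contourArea); R=cv2.minAreaRect(cnt); print("blue",R,ray("w",R[0],.052,c))
for q in((80,118),(229,123),(231,251),(94,250)): print(ray("w",q,.01,c)[:2])
```

```text
((413.51953125, 179.7166748046875), (99.98383331298828, 24.615859985351562), 81.67434692382812) [[394.1025085449219, 132.03379821777344], [418.4589538574219, 128.4694366455078], [432.9365539550781, 227.39955139160156], [408.5801086425781, 230.9639129638672]]
ctr [0.4885 0.2169 0.091 ]
ctr [0.4858 0.2126 0.103 ]
ang -171.22944414148427 0.08942061985265726
hole [ 0.4863 -0.0949  0.052 ]
blue ((86.6280517578125, 195.65245056152344), (56.6513786315918, 47.70642852783203), 83.6598129272461) [ 0.4856 -0.0992  0.052 ]
[ 0.4091 -0.1109]
[0.4278 0.0473]
[0.5746 0.031 ]
[ 0.5595 -0.1306]
```

```bash
python3 -m jog '[{"rx":0,"ry":0,"rz":0.7,"x":0.03,"y":0.62,"z":-0.2,"jaw":1},{"rx":0,"ry":0,"rz":0.67,"x":0.03,"y":0.62,"z":-0.2,"jaw":1},{"rx":0,"ry":0,"rz":0,"x":0,"y":0.62,"z":-0.2,"jaw":1},{"rx":0,"ry":0,"rz":0,"x":0,"y":0,"z":0,"jaw":1},{"rx":0,"ry":0,"rz":0,"x":0,"y":0,"z":0,"jaw":1}]'
python3 - <<'E'
from h import *
np.set_printoptions(precision=4,suppress=True)
c=camera_params("wrist");im=grab_frame("wrist")[:,:,::-1].copy();cv2.imwrite("pics/w2.png",im)
np.save("w2.npy",c,allow_pickle=True)
hsv=cv2.cvtColor(im,cv2.COLOR_BGR2HSV)
m=(((hsv[...,0]<6)|(hsv[...,0]>174))&(hsv[...,1]>180)&(hsv[...,2]>110)).astype(np.uint8)
for cnt in cv2.findContours(m,0,2)[0]:
    if cv2.contourArea(cnt)<800: continue
    r_=cv2.minAreaRect(cnt); b=cv2.boxPoints(r_); print(r_)
    for z in(.091,.103): print("ctr",ray("w",r_[0],z,c))
    e=sorted([(b[i]+b[(i+1)%4])/2 for i in range(4)],key=lambda p:p[1]); p,q=ray("w",e[0],.103,c),ray("w",e[-1],.103,c); print("ang",np.degrees(np.arctan2(*(p-q)[1::-1])),np.linalg.norm(p-q),p,q)
R=np.array(c["R"]);print("cam",-R.T@np.array(c["t"]),R[2])
E
```

```text
clock: 2.78
tcp_pos: [0.4907, 0.211, 0.2251]
orientation: [0.231, -3.132, 0.001]
contact_force: [0.6, 0.1, -0.4]
grip_width: 0.0855
gripper_force: 0.0
((288.5, 197.5), (111.0, 25.0), 90.0)
ctr [0.4894 0.2143 0.091 ]
ctr [0.4865 0.2137 0.103 ]
ang -171.31376064457854 0.08735999530238894 [0.4452 0.2074 0.103 ] [0.5315 0.2206 0.103 ]
cam [0.4227 0.2005 0.3675] [ 0.2678  0.0391 -0.9627]
```

View pics/w2.png

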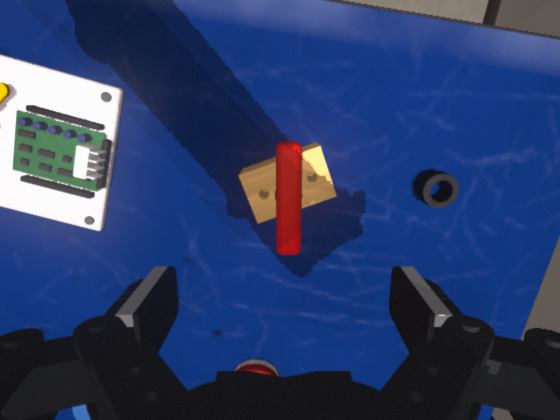

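Picture w2 shows the handle vertical at (288,142) to (288,253), centred between the fingers. I'll descend and grip.

```bash
python3 -m jog '[{"rx":0,"ry":0,"rz":0,"x":0,"y":0.04,"z":-0.63,"jaw":1},{"rx":0,"ry":0,"rz":0,"x":0,"y":0,"z":-0.63,"jaw":1},{"rx":0,"ry":0,"rz":0,"x":0,"y":0,"z":-0.63,"jaw":1},{"rx":0,"ry":0,"rz":0,"x":0,"y":0,"z":-0.63,"jaw":1},{"rx":0,"ry":0,"rz":0,"x":0,"y":0,"z":0,"jaw":0},{"rx":0,"ry":0,"rz":0,"x":0,"y":0,"z":0,"jaw":-1},{"rx":0,"ry":0,"rz":0,"x":0,"y":0,"z":0,"jaw":-1},{"rx":0,"ry":0,"rz":0,"x":0,"y":0,"z":0,"jaw":-1}]' 60
```

```text
clock: 3.82
tcp_pos: [0.4918, 0.2147, 0.0757]
orientation: [-0.231, 3.13, 0.001]
contact_force: [-0.6, -0.2, 5.3]
grip_width: 0.019
gripper_force: 58.7
```

```bash
python3 -m jog '[{"rx":0,"ry":0,"rz":0,"x":0,"y":0,"z":0,"jaw":-1},{"rx":0,"ry":0,"rz":0,"x":0,"y":0,"z":0,"jaw":-1},{"rx":0,"ry":0,"rz":0,"x":0,"y":0,"z":0,"jaw":-1}]'
```

```text
clock: 4.2
tcp_pos: [0.4918, 0.2147, 0.0757]
orientation: [-0.231, 3.13, 0.0]
contact_force: [-0.5, -0.4, 6.6]
grip_width: 0.0193
gripper_force: 58.9
```

```bash
python3 -m jog '[{"rx":0,"ry":0,"rz":0,"x":0,"y":0,"z":0.3,"jaw":-1},{"rx":0,"ry":0,"rz":0,"x":0,"y":0,"z":0.5,"jaw":-1},{"rx":0,"ry":0,"rz":0,"x":0,"y":0,"z":0.7,"jaw":-1},{"rx":0,"ry":0,"rz":0,"x":0,"y":-0.4,"z":0,"jaw":-1},{"rx":0,"ry":0,"rz":0,"x":0,"y":-0.7,"z":0,"jaw":-1},{"rx":0,"ry":0,"rz":0,"x":0,"y":-0.7,"z":0,"jaw":-1},{"rx":0,"ry":0,"rz":0,"x":0,"y":-0.7,"z":0,"jaw":-1},{"rx":0,"ry":0,"rz":0,"x":0,"y":-0.7,"z":0,"jaw":-1}]'
```

```text
clock: 5.2
tcp_pos: [0.4905, 0.0211, 0.1654]
orientation: [-0.232, 3.132, -0.001]
contact_force: [0.2, 0.5, -1.3]
grip_width: 0.0194
gripper_force: 59.1
```

```bash
python3 -m jog '[{"rx":0,"ry":0,"rz":0,"x":-0.03,"y":-0.7,"z":0,"jaw":-1},{"rx":0,"ry":0,"rz":0,"x":-0.03,"y":-0.7,"z":0,"jaw":-1},{"rx":0,"ry":0,"rz":0,"x":0,"y":-0.4,"z":0,"jaw":-1},{"rx":0,"ry":0,"rz":0,"x":0,"y":0,"z":0,"jaw":-1},{"rx":0,"ry":0,"rz":0,"x":0,"y":0,"z":0,"jaw":-1}]';  python3 - <<'E'
from h import *
C={}
for n in("wrist","top","side"):
    C[n]=camera_params(n);cv2.imwrite(f"pics/{n}3.png",grab_frame(n)[:,:,::-1])
np.save("c3.npy",C,allow_pickle=True)
T=cv2.imread("pics/top3.png")[215:295,265:365];S=cv2.imread("pics/side3.png")[225:315,195:295]
W=cv2.imread("pics/wrist3.png")
o=get_obs();x,y,z=o["tcp_pos"]
for n in C: print(n,"tip",proj([x,y,z-.068],C[n]),"hole",proj([.4856,-.0995,.052],C[n]))
T=cv2.resize(T,(500,400),interpolation=2);S=cv2.resize(S,(400,360),interpolation=2)
cv2.imwrite("pics/m3.png",np.hstack([S[:300],T[:300,:]])[:, :800]); cv2.imwrite("pics/w3v.png",W)
E
```

```text
clock: 5.82
tcp_pos: [0.4872, -0.0844, 0.1649]
orientation: [-0.234, 3.132, 0.0]
contact_force: [0.7, 0.7, -1.1]
grip_width: 0.0187
gripper_force: 59.1
wrist tip [284.54622864 223.94553622] hole [264.26768865 200.21343673]
top tip [328.51442235 253.88283816] hole [331.51714388 254.64624071]
side tip [242.71914376 266.21796028] hole [244.70531065 279.15028638]
```

View pics/w3v.png

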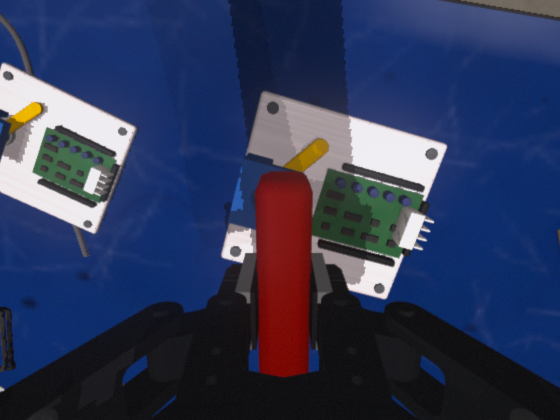

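w3v shows the key held straight. The plate corners are at about (263,93), (446,144), (386,298) and (223,258), and the hole is hidden behind the handle. I'll refine the hole position from the settled corners.

Run:
```python
from h import *
np.set_printoptions(precision=4,suppress=True)
C=np.load("c3.npy",allow_pickle=True).item();c=C["wrist"]
g=cv2.imread("pics/wrist3.png"); sat=cv2.cvtColor(g,cv2.COLOR_BGR2HSV)[...,1]
# plate edges by line fit: for each side, find saturation crossing along normals
def fit(q):
  q=np.array(q,float);n=4;L=[]
  ctr=q.mean(0)
  for i in range(4):
    a,b=q[i],q[(i+1)%4];d=(b-a)/np.linalg.norm(b-a);nm=np.array([-d[1],d[0]]);nm*=np.sign(nm@((a+b)/2-ctr))
    P=[]
    for s in np.linspace(.12,.88,60):
      o=a+s*(b-a);t=np.arange(-6,6.1,.25);xy=(o+t[:,None]*nm).astype(np.float32)
      v=cv2.remap(sat,xy[:,0],xy[:,1],1).ravel().astype(float)
      if v[:6].max()<110 and v[-6:].min()>140: P.append(xy[np.argmax(v>125)])
    print(i,len(P)); vx,vy,x0,y0=cv2.fitLine(np.array(P),cv2.DIST_HUBER,0,.01,.01).ravel();L.append(np.cross([x0,y0,1],[x0+vx,y0+vy,1]))
  K=[np.cross(L[i-1],L[i]) for i in range(4)];return [k[:2]/k[2] for k in K]
q=fit([(263,93),(446,144),(386,298),(223,258)]);print(np.array(q))
p=[ray("w",k,.01,c)[:2] for k in q];print(np.array(p));m=np.mean(p,0)
print("sides",[np.linalg.norm(p[i]-p[(i+1)%4]) for i in range(4)])
d=(p[1]+p[2]-p[0]-p[3])/2;d/=np.linalg.norm(d);print("hole",m-.055*d,np.degrees(np.arctan2(d[1],d[0]))-90)
x,y,z=get_obs()["tcp_pos"];print("tcp",x,y,z)
# handle predicted corners
a=np.radians(8.6);u=np.array([np.cos(a),np.sin(a),0]);v=np.array([-u[1],u[0],0])
for zz in(.003,.027): print([proj(np.array([x,y,z+zz])-.045*u+s*.01*v,c).round(1) for s in(-1,1)])
```

```text
0 36
1 30
2 6
3 28
[[260.6028  87.4938]
 [449.2528 143.206 ]
 [385.6525 301.5974]
 [220.7916 249.8585]]
[[ 0.406  -0.1154]
 [ 0.4259  0.0438]
 [ 0.5765  0.0251]
 [ 0.5478 -0.1325]]
sides [np.float64(0.160482388766014), np.float64(0.15177189250303855), np.float64(0.16020976182461535), np.float64(0.14282328500858008)]
hole [ 0.4807 -0.0991] -8.744240831338843
tcp 0.48720324825686107 -0.08426617619335297 0.16446249787838121
[array([259.9, 171.7]), array([310.5, 171.6])]
[array([255.3, 184.1]), array([315.8, 184. ])]
```

```bash
python3 -m jog '[{"rx":0,"ry":0,"rz":0,"x":-0.033,"y":-0.25,"z":-0.2,"jaw":-1},{"rx":0,"ry":0,"rz":0,"x":0,"y":0,"z":-0.25,"jaw":-1},{"rx":0,"ry":0,"rz":0,"x":0,"y":0,"z":-0.15,"jaw":-1},{"rx":0,"ry":0,"rz":0,"x":0,"y":0,"z":0,"jaw":-1},{"rx":0,"ry":0,"rz":0,"x":0,"y":0,"z":0,"jaw":-1}]';  python3 - <<'E'
from h import *
o=get_obs();x,y,z=o["tcp_pos"];print(x,y,z)
S=grab_frame("side")[235:295,205:285,::-1];T=grab_frame("top")[230:280,290:360,::-1]
for n in("side","top"):
    c=camera_params(n);print(n,"tip",proj([x,y,z-.068],c),"hole",proj([.4852,-.0995,.052],c))
S=cv2.resize(S,(480,360),interpolation=2);T=cv2.resize(T,(320,229),interpolation=2)
M=np.zeros((360,800,3),np.uint8);M[:,:480]=S;M[:229,480:]=T;cv2.imwrite("pics/m4.png",M)
E
```

```text
clock: 6.6
tcp_pos: [0.4854, -0.1003, 0.1282]
orientation: [-0.233, 3.133, 0.0]
contact_force: [0.1, 0.3, -1.7]
grip_width: 0.0191
gripper_force: 59.1
0.48535825664571586 -0.10029642115015369 0.1282106822803908
side tip [244.4535737 278.0717404] hole [244.5556295  279.18741741]
top tip [332.1690624  254.68278599] hole [331.51984141 254.77797216]
```

View pics/m4.png

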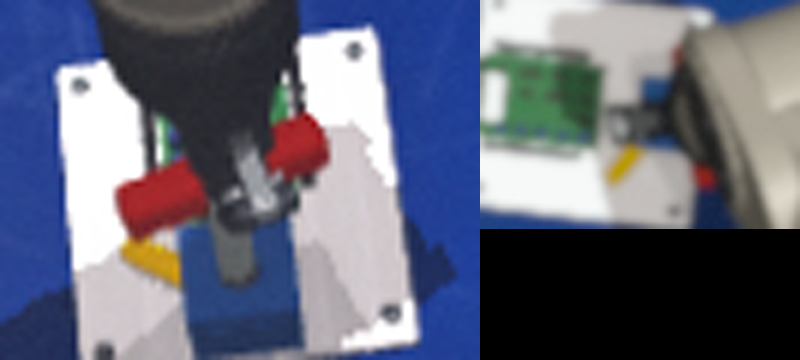

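m4 shows the shank's lower end at about (238,275) in the side crop, directly over the hole as predicted at (240,268). I'll lower it in small steps.

```bash
python3 -m jog '[{"rx":0,"ry":0,"rz":0,"x":0,"y":0.015,"z":-0.06,"jaw":-1},{"rx":0,"ry":0,"rz":0,"x":0,"y":0,"z":-0.06,"jaw":-1},{"rx":0,"ry":0,"rz":0,"x":0,"y":0,"z":-0.03,"jaw":-1},{"rx":0,"ry":0,"rz":0,"x":0,"y":0,"z":0,"jaw":-1}]'; python3 -m jog '[{"rx":0,"ry":0,"rz":0,"x":0,"y":0,"z":-0.03,"jaw":-1},{"rx":0,"ry":0,"rz":0,"x":0,"y":0,"z":0,"jaw":-1}]'
```

```text
clock: 7.2
tcp_pos: [0.4852, -0.0996, 0.119]
orientation: [-0.232, 3.133, 0.001]
contact_force: [-0.1, 0.5, -0.7]
grip_width: 0.0191
gripper_force: 59.0
clock: 7.45
tcp_pos: [0.4853, -0.0996, 0.1173]
orientation: [-0.232, 3.133, 0.0]
contact_force: [0.1, -0.1, -0.4]
grip_width: 0.0188
gripper_force: 59.0
```

```bash
python3 -m jog '[{"rx":0,"ry":0,"rz":0,"x":0,"y":0,"z":-0.03,"jaw":-1},{"rx":0,"ry":0,"rz":0,"x":0,"y":0,"z":0,"jaw":-1}]'; python3 -m jog '[{"rx":0,"ry":0,"rz":0,"x":0,"y":0,"z":-0.04,"jaw":-1},{"rx":0,"ry":0,"rz":0,"x":0,"y":0,"z":-0.02,"jaw":-1},{"rx":0,"ry":0,"rz":0,"x":0,"y":0,"z":0,"jaw":-1}]'
```

```text
clock: 7.7
tcp_pos: [0.4853, -0.0997, 0.1155]
orientation: [-0.232, 3.133, 0.0]
contact_force: [1.1, 0.9, -2.3]
grip_width: 0.0194
gripper_force: 59.0
clock: 8.07
tcp_pos: [0.4852, -0.0996, 0.1118]
orientation: [-0.232, 3.133, 0.0]
contact_force: [1.2, 1.3, -1.6]
grip_width: 0.0191
gripper_force: 58.9
```

```bash
python3 -m jog '[{"rx":0,"ry":0,"rz":0,"x":0,"y":0,"z":-0.05,"jaw":-1},{"rx":0,"ry":0,"rz":0,"x":0,"y":0,"z":-0.05,"jaw":-1},{"rx":0,"ry":0,"rz":0,"x":0,"y":0,"z":-0.03,"jaw":-1},{"rx":0,"ry":0,"rz":0,"x":0,"y":0,"z":0,"jaw":-1}]'; python3 -m jog '[{"rx":0,"ry":0,"rz":0,"x":0,"y":0,"z":-0.03,"jaw":-1},{"rx":0,"ry":0,"rz":0,"x":0,"y":0,"z":0,"jaw":-1}]'; python3 -m jog '[{"rx":0,"ry":0,"rz":0,"x":0,"y":0,"z":-0.03,"jaw":-1},{"rx":0,"ry":0,"rz":0,"x":0,"y":0,"z":0,"jaw":-1}]'
```

```text
clock: 8.57
tcp_pos: [0.4852, -0.0996, 0.1039]
orientation: [-0.232, 3.133, 0.001]
contact_force: [1.5, 2.9, -2.6]
grip_width: 0.0191
gripper_force: 58.9
clock: 8.82
tcp_pos: [0.4852, -0.0997, 0.1022]
orientation: [-0.232, 3.133, 0.0]
contact_force: [1.7, 2.5, -2.2]
grip_width: 0.019
gripper_force: 59.0
clock: 9.07
tcp_pos: [0.4852, -0.0997, 0.1005]
orientation: [-0.232, 3.133, 0.0]
contact_force: [2.2, 3.7, -1.7]
grip_width: 0.0188
gripper_force: 59.1
```

```bash
python3 -m jog '[{"rx":0,"ry":0,"rz":0,"x":0.008,"y":0.014,"z":-0.02,"jaw":-1},{"rx":0,"ry":0,"rz":0,"x":0,"y":0,"z":0,"jaw":-1}]'; python3 -m jog '[{"rx":0,"ry":0,"rz":0,"x":0,"y":0,"z":-0.02,"jaw":-1},{"rx":0,"ry":0,"rz":0,"x":0,"y":0,"z":0,"jaw":-1}]';python3 -m jog '[{"rx":0,"ry":0,"rz":0,"x":0,"y":0,"z":-0.02,"jaw":-1},{"rx":0,"ry":0,"rz":0,"x":0,"y":0,"z":0,"jaw":-1}]'
```

```text
clock: 9.32
tcp_pos: [0.4854, -0.0994, 0.0992]
orientation: [0.231, -3.132, 0.001]
contact_force: [1.8, 1.7, -0.4]
grip_width: 0.0192
gripper_force: 59.4
clock: 9.57
tcp_pos: [0.4854, -0.0993, 0.098]
orientation: [0.232, -3.133, 0.001]
contact_force: [0.0, -0.1, 1.4]
grip_width: 0.0186
gripper_force: 59.4
clock: 9.82
tcp_pos: [0.4854, -0.0992, 0.0968]
orientation: [0.232, -3.133, 0.001]
contact_force: [0.7, -0.2, 2.8]
grip_width: 0.0191
gripper_force: 59.6
```

```bash
python3 -m jog '[{"rx":0,"ry":0,"rz":-0.5,"x":0,"y":0,"z":0,"jaw":-1},{"rx":0,"ry":0,"rz":-0.5,"x":0,"y":0,"z":0,"jaw":-1},{"rx":0,"ry":0,"rz":0,"x":0,"y":0,"z":0,"jaw":-1}]'; python3 -m jog '[{"rx":0,"ry":0,"rz":-0.5,"x":0,"y":0,"z":0,"jaw":-1},{"rx":0,"ry":0,"rz":-0.5,"x":0,"y":0,"z":0,"jaw":-1},{"rx":0,"ry":0,"rz":0,"x":0,"y":0,"z":0,"jaw":-1}]'
```

```text
clock: 10.2
tcp_pos: [0.4856, -0.0989, 0.0968]
orientation: [0.041, 3.141, 0.0]
contact_force: [0.9, 1.2, -0.4]
grip_width: 0.0189
gripper_force: 59.1
clock: 10.58
tcp_pos: [0.4857, -0.099, 0.0968]
orientation: [0.312, 3.126, -0.0]
contact_force: [1.9, -0.6, -1.4]
grip_width: 0.0188
gripper_force: 58.9
```

```bash
python3 -m jog '[{"rx":0,"ry":0,"rz":0,"x":0,"y":0,"z":-0.03,"jaw":-1},{"rx":0,"ry":0,"rz":0,"x":0,"y":0,"z":0,"jaw":-1}]'; python3 -m jog '[{"rx":0,"ry":0,"rz":0,"x":0,"y":0,"z":-0.03,"jaw":-1},{"rx":0,"ry":0,"rz":0,"x":0,"y":0,"z":0,"jaw":-1}]'; python3 -m jog '[{"rx":0,"ry":0,"rz":0,"x":0,"y":0,"z":-0.02,"jaw":-1},{"rx":0,"ry":0,"rz":0,"x":0,"y":0,"z":0,"jaw":-1}]'
```

```text
clock: 10.82
tcp_pos: [0.4858, -0.099, 0.0951]
orientation: [0.314, 3.126, 0.0]
contact_force: [2.0, 0.6, 0.7]
grip_width: 0.0187
gripper_force: 59.2
clock: 11.08
tcp_pos: [0.4858, -0.099, 0.0934]
orientation: [0.315, 3.125, 0.0]
contact_force: [1.0, 0.3, 2.6]
grip_width: 0.019
gripper_force: 59.4
clock: 11.32
tcp_pos: [0.4858, -0.0989, 0.0922]
orientation: [0.315, 3.125, 0.0]
contact_force: [1.5, 0.1, 2.8]
grip_width: 0.0191
gripper_force: 59.5
```

```bash
python3 -c "
from bench import *
print(get_obs()['moment'],get_obs()['contact_force'])"; python3 -m jog '[{"rx":0,"ry":0,"rz":0.4,"x":0,"y":0,"z":0.02,"jaw":-1},{"rx":0,"ry":0,"rz":0,"x":0,"y":0,"z":0,"jaw":-1}]';  python3 -c "
from bench import *
print(get_obs()['moment'])"
```

```text
[ 0.03895864 -0.40874097  0.04247824] [1.53485378 0.09860839 2.82170549]
clock: 11.58
tcp_pos: [0.4857, -0.0989, 0.0933]
orientation: [0.207, 3.134, 0.0]
contact_force: [2.7, 0.5, 0.5]
grip_width: 0.0191
gripper_force: 59.3
[ 0.07408706 -0.60532354  0.04198665]
```

```bash
cat > s.py <<'E'
from bench import *
import numpy as np
o=get_obs();print("M",o['moment'].round(3),"F",o['contact_force'].round(1))
E
python3 -m jog '[{"rx":0,"ry":0,"rz":0,"x":0.008,"y":0,"z":0,"jaw":-1},{"rx":0,"ry":0,"rz":0,"x":0,"y":0,"z":0,"jaw":-1}]'|head -2;  python3 s.py;python3 -m jog '[{"rx":0,"ry":0,"rz":0,"x":0.008,"y":0,"z":0,"jaw":-1},{"rx":0,"ry":0,"rz":0,"x":0,"y":0,"z":0,"jaw":-1}]'|head -2;  python3 s.py
```

```text
clock: 11.82
tcp_pos: [0.4859, -0.0989, 0.0932]
M [ 0.118 -0.384  0.023] F [1.6 0.1 0.2]
clock: 12.08
tcp_pos: [0.4861, -0.099, 0.0931]
M [ 0.107 -0.097  0.051] F [0.1 1.  0.5]
```

```bash
python3 -m jog '[{"rx":0,"ry":0,"rz":0,"x":0.003,"y":0.007,"z":-0.02,"jaw":-1},{"rx":0,"ry":0,"rz":0,"x":0,"y":0,"z":0,"jaw":-1}]'|head -2;  python3 s.py;python3 -m jog '[{"rx":0,"ry":0,"rz":0,"x":0,"y":0,"z":-0.02,"jaw":-1},{"rx":0,"ry":0,"rz":0,"x":0,"y":0,"z":0,"jaw":-1}]'|head -2;  python3 s.py
```

```text
clock: 12.32
tcp_pos: [0.4863, -0.0988, 0.0919]
M [-0.126  0.15   0.024] F [-0.9 -0.5  1.7]
clock: 12.58
tcp_pos: [0.4863, -0.0988, 0.0907]
M [-0.235  0.344  0.013] F [-1.3 -0.9  2.2]
```

```bash
python3 -m jog '[{"rx":0,"ry":0,"rz":0,"x":-0.004,"y":-0.004,"z":-0.02,"jaw":-1},{"rx":0,"ry":0,"rz":0,"x":0,"y":0,"z":0,"jaw":-1}]'|head -2;  python3 s.py;python3 -m jog '[{"rx":0,"ry":0,"rz":0.3,"x":0,"y":0,"z":0,"jaw":-1},{"rx":0,"ry":0,"rz":0,"x":0,"y":0,"z":0,"jaw":-1}]'|head -2;  python3 s.py;python3 -m jog '[{"rx":0,"ry":0,"rz":-0.6,"x":0,"y":0,"z":0,"jaw":-1},{"rx":0,"ry":0,"rz":0,"x":0,"y":0,"z":0,"jaw":-1}]'|head -2;  python3 s.py
```

```text
clock: 12.82
tcp_pos: [0.4863, -0.0988, 0.0896]
M [-0.209  0.405  0.015] F [-0.5 -1.1  2.8]
clock: 13.08
tcp_pos: [0.4862, -0.0988, 0.0894]
M [-0.136  0.178 -0.014] F [-0.3 -0.9 -1. ]
clock: 13.32
tcp_pos: [0.4862, -0.0988, 0.0894]
M [-0.24   0.201  0.034] F [-0.6 -0.9 -3. ]
```

```bash
python3 -m jog '[{"rx":0,"ry":0,"rz":0,"x":-0.005,"y":-0.006,"z":-0.01,"jaw":-1},{"rx":0,"ry":0,"rz":0.3,"x":0,"y":0,"z":0,"jaw":-1},{"rx":0,"ry":0,"rz":0,"x":0,"y":0,"z":0,"jaw":-1}]'|head -2;  python3 s.py;python3 -m jog '[{"rx":0,"ry":0,"rz":0,"x":0,"y":0,"z":-0.015,"jaw":-1},{"rx":0,"ry":0,"rz":-0.3,"x":0,"y":0,"z":0,"jaw":-1},{"rx":0,"ry":0,"rz":0,"x":0,"y":0,"z":0,"jaw":-1}]'|head -2;  python3 s.py
```

```text
clock: 13.7
tcp_pos: [0.4862, -0.0989, 0.089]
M [0.099 0.233 0.031] F [-0.9  0.6 -0.1]
clock: 14.08
tcp_pos: [0.4863, -0.099, 0.0884]
M [0.112 0.408 0.027] F [-1.3  0.3  1.4]
```

```bash
python3 -m jog '[{"rx":0,"ry":0,"rz":-0.6,"x":-0.007,"y":0,"z":0.005,"jaw":-1},{"rx":0,"ry":0,"rz":-0.7,"x":0,"y":0,"z":0,"jaw":-1},{"rx":0,"ry":0,"rz":-0.7,"x":0,"y":0,"z":0,"jaw":-1},{"rx":0,"ry":0,"rz":0,"x":0,"y":0,"z":0,"jaw":-1}]'|head -3;  python3 s.py;python3 -m jog '[{"rx":0,"ry":0,"rz":-0.7,"x":0,"y":0,"z":0,"jaw":-1},{"rx":0,"ry":0,"rz":-0.7,"x":0,"y":0,"z":0,"jaw":-1},{"rx":0,"ry":0,"rz":0,"x":0,"y":0,"z":0,"jaw":-1}]'|head -3;  python3 s.py
```

```text
clock: 14.58
tcp_pos: [0.4859, -0.0993, 0.0886]
orientation: [0.824, 3.031, -0.001]
M [-0.155  0.215 -0.032] F [-0.5 -0.5  0.2]
clock: 14.95
tcp_pos: [0.4857, -0.0994, 0.0885]
orientation: [1.185, 2.909, -0.001]
M [-0.306  0.395  0.08 ] F [-1.2 -0.7  0.7]
```

```bash
python3 -m jog '[{"rx":0,"ry":0,"rz":-0.7,"x":-0.006,"y":-0.006,"z":0,"jaw":-1},{"rx":0,"ry":0,"rz":-0.7,"x":0,"y":0,"z":0,"jaw":-1},{"rx":0,"ry":0,"rz":0,"x":0,"y":0,"z":0,"jaw":-1}]'|head -3;  python3 s.py;python3 -m jog '[{"rx":0,"ry":0,"rz":-0.7,"x":0,"y":0,"z":0,"jaw":-1},{"rx":0,"ry":0,"rz":-0.7,"x":0,"y":0,"z":0,"jaw":-1},{"rx":0,"ry":0,"rz":0,"x":0,"y":0,"z":0,"jaw":-1}]'|head -3;  python3 s.py
```

```text
clock: 15.32
tcp_pos: [0.4855, -0.0996, 0.0885]
orientation: [1.529, 2.744, -0.0]
M [-0.223  0.321 -0.013] F [-1.1 -0.4  0.5]
clock: 15.7
tcp_pos: [0.4852, -0.0996, 0.0885]
orientation: [-1.852, -2.537, 0.001]
M [-0.293  0.524  0.021] F [-1.4 -1.1  1.9]
```

```bash
python3 -m jog '[{"rx":0,"ry":0,"rz":-0.7,"x":-0.01,"y":-0.006,"z":0.005,"jaw":-1},{"rx":0,"ry":0,"rz":-0.7,"x":0,"y":0,"z":0,"jaw":-1},{"rx":0,"ry":0,"rz":0,"x":0,"y":0,"z":0,"jaw":-1}]'|head -3;  python3 s.py;python3 - <<'E'
from h import *
S=grab_frame("side")[220:310,195:295,::-1];T=grab_frame("top")[225:285,280:360,::-1]
M=np.zeros((450,800,3),np.uint8);M[:360,:400]=cv2.resize(S,(400,360),interpolation=2);M[:300,400:]=cv2.resize(T,(400,300),interpolation=2);cv2.imwrite("pics/m5.png",M)
E
```

```text
clock: 16.08
tcp_pos: [0.4848, -0.0997, 0.0887]
orientation: [-2.147, -2.293, -0.0]
M [-0.057  0.256 -0.033] F [-0.5 -0.4 -0.2]
```

View pics/m5.png

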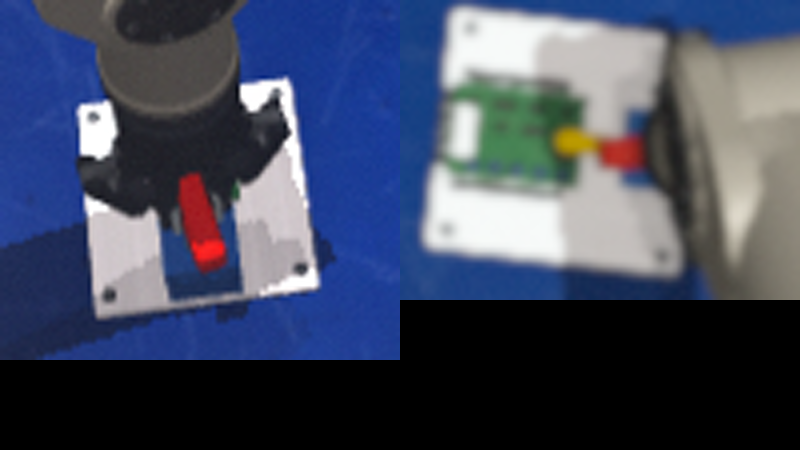

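m5 shows the yellow finger's tip at (567,141) in the top crop. It already lies along the fixture's +y over the board, at or near its stop. I'll turn on gently until the moment rises.

```bash
python3 -m jog '[{"rx":0,"ry":0,"rz":-0.4,"x":-0.006,"y":-0.002,"z":0,"jaw":-1},{"rx":0,"ry":0,"rz":0,"x":0,"y":0,"z":0,"jaw":-1}]'|head -3;  python3 s.py;python3 -m jog '[{"rx":0,"ry":0,"rz":-0.4,"x":0,"y":0,"z":0,"jaw":-1},{"rx":0,"ry":0,"rz":0,"x":0,"y":0,"z":0,"jaw":-1}]'|head -3;  python3 s.py
```

```text
clock: 16.42
tcp_pos: [0.4846, -0.0998, 0.0888]
orientation: [2.228, 2.215, 0.001]
M [ 0.086  0.053 -0.008] F [-0.4 -0.9 -1.7]
clock: 16.68
tcp_pos: [0.4846, -0.0998, 0.0888]
orientation: [-2.304, -2.135, -0.0]
M [ 0.123  0.058 -0.012] F [ 0.2  0.9 -1.3]
```

```bash
python3 -m jog '[{"rx":0,"ry":0,"rz":-0.5,"x":0,"y":0,"z":0,"jaw":-1},{"rx":0,"ry":0,"rz":0,"x":0,"y":0,"z":0,"jaw":-1}]'|head -3;  python3 s.py;python3 -m jog '[{"rx":0,"ry":0,"rz":-0.5,"x":0,"y":0,"z":0,"jaw":-1},{"rx":0,"ry":0,"rz":0,"x":0,"y":0,"z":0,"jaw":-1}]'|head -3;  python3 s.py
```

```text
clock: 16.92
tcp_pos: [0.4845, -0.0998, 0.0887]
orientation: [-2.395, -2.033, -0.0]
M [ 0.218  0.174 -0.151] F [ 0.5  0.9 -0.7]
clock: 17.18
tcp_pos: [0.4844, -0.0998, 0.0888]
orientation: [-2.481, -1.927, 0.0]
M [ 0.276  0.26  -0.071] F [-0.2  1.  -1.4]
```

```bash
cat > f.py <<'E'
from h import *
def yel(bgr):
    h=cv2.cvtColor(bgr,cv2.COLOR_BGR2HSV);m=(abs(h[...,0].astype(int)-25)<8)&(h[...,1]>150)&(h[...,2]>90)
    return np.argwhere(m)
def rep(n,bgr,y0,x0):
    p=yel(bgr); p=p[:,::-1].mean(0)+[x0,y0]; P=ray(n,p,.021)[:2]-np.array([.4852,-.0992]); print(n,len(yel(bgr)),p.round(2),"r",np.linalg.norm(P).round(4),"ang from fix+y (cw+)",(np.degrees(np.arctan2(.9928,.1195))-np.degrees(np.arctan2(P[1],P[0]))).round(1))
if __name__=="__main__":
    rep("top",cv2.imread("pics/top0.png")[230:280,285:345],230,285)
    M=cv2.imread("pics/m5.png")[:300,400:];rep("top",cv2.resize(M,(80,60),interpolation=3),225,280)
    rep("top",grab_frame("top")[230:280,285:345,::-1].copy(),230,285)
    rep("side",cv2.imread("pics/side0.png")[240:310,200:290],240,200)
    T=grab_frame("top")[:,:,::-1]
E
python3 f.py
```

```text
top 17 [320.65 265.65] r 0.0446 ang from fix+y (cw+) -54.7
top 36 [314.28 252.83] r 0.0497 ang from fix+y (cw+) 0.9
top 38 [314.53 252.84] r 0.0489 ang from fix+y (cw+) 1.0
side 40 [230.22 277.82] r 0.0453 ang from fix+y (cw+) -57.4
```

Run:
```python
from h import *
cv2.imwrite("pics/w6.png",grab_frame("wrist")[:,:,::-1])
```

```text
(no output)
```

View pics/w6.png

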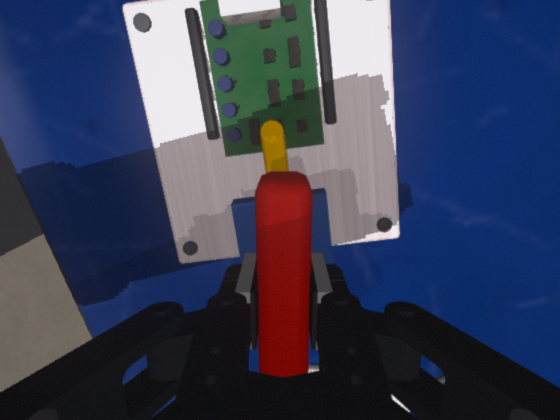

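w6 shows the finger from (277,170) to (271,128), parallel to the fixture's +y over the board's edge, with the key aligned in the grip. I'll make one more gentle turn to confirm the stop.

```bash
python3 -m jog '[{"rx":0,"ry":0,"rz":-0.5,"x":0,"y":0.003,"z":0,"jaw":-1},{"rx":0,"ry":0,"rz":0,"x":0,"y":0,"z":0,"jaw":-1}]'|head -3;  python3 s.py;python3 -m jog '[{"rx":0,"ry":0,"rz":-0.5,"x":0,"y":0.003,"z":0,"jaw":-1},{"rx":0,"ry":0,"rz":0,"x":0,"y":0,"z":0,"jaw":-1}]'|head -5;  python3 s.py; python3 f.py | sed -n 3p
```

```text
clock: 17.58
tcp_pos: [0.4843, -0.0997, 0.0887]
orientation: [-2.564, -1.815, 0.0]
M [ 0.388  0.295 -0.055] F [-1.1  1.2 -0.3]
clock: 17.82
tcp_pos: [0.4842, -0.0997, 0.0887]
orientation: [-2.64, -1.703, 0.001]
contact_force: [-1.2, 1.1, -1.4]
grip_width: 0.0193
M [ 0.276  0.382 -0.032] F [-1.2  1.1 -1.4]
top 48 [315.9  252.92] r 0.0447 ang from fix+y (cw+) 1.4
```

```bash
python3 -c "
from bench import *
o=get_obs();print(o['tau'].round(2),o['joints'].round(3),o['orientation'],o['gripper_force'])"; python3 -m jog '[{"rx":0,"ry":0,"rz":-0.6,"x":0,"y":0.003,"z":0,"jaw":-1},{"rx":0,"ry":0,"rz":0,"x":0,"y":0,"z":0,"jaw":-1}]'|head -3;  python3 s.py;  python3 -c "
from bench import *
o=get_obs();print(o['tau'].round(2),o['joints'].round(3))";python3 - <<'E'
from f import *
im=grab_frame("wrist")[:,:,::-1].copy();h=cv2.cvtColor(im,cv2.COLOR_BGR2HSV)
m=(((h[...,0]<6)|(h[...,0]>174))&(h[...,1]>180)&(h[...,2]>90)).astype(np.uint8);m[:,:200]=0;m[:,360:]=0
for r in range(190,350,40): 
    x=np.where(m[r])[0];print(r,x.min(),x.max())
p=yel(im);print(len(p),p.mean(0)[::-1]); x=p[:,::-1].mean(0)
c=camera_params("wrist");P=ray("w",x,.021,c)[:2];print(P,np.degrees(np.arctan2(P[1]+.0992,P[0]-.4852)),"fixture +y at 83.1")
vx,vy,_,_=cv2.fitLine(p[:,::-1].astype(np.float32),2,0,.01,.01).ravel();Q=ray("w",x+20*np.array([vx,vy]),.021,c)[:2]-P;print("axis",np.degrees(np.arctan2(Q[1],Q[0])))
E
```

```text
[ 2.100e-01 -4.632e+01 -1.240e+00 -2.080e+01  3.100e-01 -5.200e-01
  4.000e-02] [ 0.288  0.394 -0.254  2.088  0.155  0.677 -0.494] [-2.63978685e+00 -1.70285003e+00  5.60427759e-04] 59.117671251297
clock: 18.18
tcp_pos: [0.4844, -0.0996, 0.0888]
orientation: [2.726, 1.562, -0.0]
M [ 0.13   0.264 -0.023] F [-0.8 -0.1 -1.2]
[ -0.05 -46.37  -1.12 -20.65   0.06  -0.44  -0.48] [ 0.267  0.392 -0.229  2.09   0.14   0.674 -0.585]
190 257 310
230 257 310
270 258 309
310 260 307
1150 [252.02695652 153.31217391]
[ 0.49052632 -0.05326763] 83.38552543185192 fixture +y at 83.1
axis -99.16420726800781
```

```bash
python3 -m jog '[{"rx":0,"ry":0,"rz":-0.5,"x":0,"y":0,"z":0,"jaw":-1},{"rx":0,"ry":0,"rz":0,"x":0,"y":0,"z":0,"jaw":-1}]'|head -3;  python3 s.py;  python3 -c "
from bench import *
print(get_obs()['tau'].round(2))"
```

```text
clock: 18.48
tcp_pos: [0.4844, -0.0995, 0.0888]
orientation: [2.791, 1.442, -0.0]
M [ 0.131  0.367 -0.006] F [-0.8  0.6 -1.4]
[ -0.06 -46.37  -0.95 -20.75   0.05  -0.5   -0.4 ]
```

```bash
for i in 1; do python3 -m jog '[{"rx":0,"ry":0,"rz":-0.5,"x":-0.003,"y":0,"z":0,"jaw":-1},{"rx":0,"ry":0,"rz":0,"x":0,"y":0,"z":0,"jaw":-1}]'|head -3;  python3 s.py; done; python3 -m jog '[{"rx":0,"ry":0,"rz":-0.5,"x":0,"y":0,"z":0,"jaw":-1},{"rx":0,"ry":0,"rz":0,"x":0,"y":0,"z":0,"jaw":-1}]'|head -3;  python3 s.py; python3 f.py|sed -n 3p
```

```text
clock: 18.73
tcp_pos: [0.4841, -0.0993, 0.0887]
orientation: [-2.851, -1.319, 0.001]
M [0.228 0.485 0.024] F [-1.8  1.  -1.3]
clock: 18.98
tcp_pos: [0.484, -0.0993, 0.0887]
orientation: [-2.905, -1.194, 0.001]
M [0.388 0.536 0.067] F [-1.5  1.4  0. ]
top 44 [315.57 253.  ] r 0.0456 ang from fix+y (cw+) 0.9
```

Both cameras put the finger at its stop (about 0–1° from fixture +y, against −57° when open), and the key is still aligned in the grip. The missing torque rise fits the finger being dragged along early, with the 0.7 rad of play taken up afterwards. I'll relax the side load, release and lift straight up.

```bash
python3 -m jog '[{"rx":0,"ry":0,"rz":0.3,"x":-0.006,"y":0.006,"z":-0.005,"jaw":-1},{"rx":0,"ry":0,"rz":0,"x":0,"y":0,"z":0,"jaw":-1},{"rx":0,"ry":0,"rz":0,"x":0,"y":0,"z":0,"jaw":-1}]'; python3 s.py; python3 f.py|sed -n 3p
```

```text
clock: 19.45
tcp_pos: [0.484, -0.0992, 0.0886]
orientation: [2.876, 1.264, 0.0]
contact_force: [-1.8, 0.4, -0.2]
grip_width: 0.0193
gripper_force: 59.3
M [0.154 0.504 0.045] F [-1.8  0.4 -0.2]
top 44 [315.57 253.  ] r 0.0456 ang from fix+y (cw+) 0.9
```

```bash
python3 -m jog '[{"rx":0,"ry":0,"rz":0,"x":-0.007,"y":0,"z":0,"jaw":-1},{"rx":0,"ry":0,"rz":0,"x":0,"y":0,"z":0,"jaw":-0.3},{"rx":0,"ry":0,"rz":0,"x":0,"y":0,"z":0,"jaw":0.3},{"rx":0,"ry":0,"rz":0,"x":0,"y":0,"z":0,"jaw":1},{"rx":0,"ry":0,"rz":0,"x":0,"y":0,"z":0,"jaw":1},{"rx":0,"ry":0,"rz":0,"x":0,"y":0,"z":0,"jaw":1},{"rx":0,"ry":0,"rz":0,"x":0,"y":0,"z":0,"jaw":1},{"rx":0,"ry":0,"rz":0,"x":0,"y":0,"z":0,"jaw":1}]'; python3 -m jog '[{"rx":0,"ry":0,"rz":0,"x":0,"y":0,"z":0.1,"jaw":1},{"rx":0,"ry":0,"rz":0,"x":0,"y":0,"z":0.4,"jaw":1},{"rx":0,"ry":0,"rz":0,"x":0,"y":0,"z":0.7,"jaw":1},{"rx":0,"ry":0,"rz":0,"x":0,"y":0,"z":0.7,"jaw":1},{"rx":0,"ry":0,"rz":0,"x":0,"y":0,"z":0.5,"jaw":1},{"rx":0,"ry":0,"rz":0,"x":0,"y":0,"z":0,"jaw":1},{"rx":0,"ry":0,"rz":0,"x":0,"y":0,"z":0,"jaw":1}]'
python3 - <<'E'
from f import *
c=camera_params("wrist");im=grab_frame("wrist")[:,:,::-1].copy();cv2.imwrite("pics/w7.png",im);h=cv2.cvtColor(im,cv2.COLOR_BGR2HSV)
m=(((h[...,0]<6)|(h[...,0]>174))&(h[...,1]>180)&(h[...,2]>90)).astype(np.uint8)
cnt=max(cv2.findContours(m,0,2)[0],key=cv2.contourArea);R=cv2.minAreaRect(cnt);print(R)
for z in(.104,.116,.128):print(z,ray("w",R[0],z,c))
b=cv2.boxPoints(R);
for z in(.104,.116,.128,.14):
  q=[ray("w",k,z,c) for k in b];print(z,"sizes",np.linalg.norm(q[0]-q[1]).round(4),np.linalg.norm(q[1]-q[2]).round(4),"ang",np.degrees(np.arctan2(*(q[1]-q[0])[1::-1])).round(1))
rep("top",grab_frame("top")[230:280,285:345,::-1].copy(),230,285)
p=yel(im)
x=p[:,::-1].mean(0);P=ray("w",x,.021,c)[:2];print(len(p),np.degrees(np.arctan2(P[1]+.0995,P[0]-.485)))
# side-view handle
s=grab_frame("side")[:,:,::-1].copy();h=cv2.cvtColor(s,cv2.COLOR_BGR2HSV);m=(((h[...,0]<6)|(h[...,0]>174))&(h[...,1]>180)&(h[...,2]>90)).astype(np.uint8);m[:,:200]=0;m[:,290:]=0;m[:230]=0;m[310:]=0
q=np.argwhere(m)[:,::-1];print("side red",len(q),q.mean(0) if len(q) else 0,"pred",proj([.485,-.0993,.107],camera_params("side")),proj([.485,-.0993,.119],camera_params("side")))
E
```

```text
clock: 20.55
tcp_pos: [0.4835, -0.0991, 0.0885]
orientation: [2.876, 1.264, 0.0]
contact_force: [0.0, 0.4, 0.3]
grip_width: 0.0854
gripper_force: 0.0
clock: 21.42
tcp_pos: [0.483, -0.099, 0.2321]
orientation: [-2.876, -1.264, 0.001]
contact_force: [0.4, 0.2, 0.4]
grip_width: 0.0852
gripper_force: 0.0
((285.0635070800781, 199.24197387695312), (111.23974609375, 24.084583282470703), 87.56334686279297)
0.104 [ 0.48428182 -0.10008392  0.104     ]
0.116 [ 0.48629622 -0.09781162  0.116     ]
0.128 [ 0.48831062 -0.09553932  0.128     ]
0.104 sizes 0.018 0.0898 ang -40.1
0.116 sizes 0.0172 0.0858 ang -40.1
0.128 sizes 0.0164 0.0819 ang -40.1
0.14 sizes 0.0156 0.0779 ang -40.1
top 44 [315.57 253.  ] r 0.0456 ang from fix+y (cw+) 0.9
637 -105.19124065618094
side red 257 [242.51361868 270.39688716] pred [242.8738073 269.6940663] [242.51246541 267.54746145]
```

Run:
```python
from f import *
im=cv2.imread("pics/w7.png");p=yel(im);m=np.zeros(im.shape[:2],np.uint8);m[p[:,0],p[:,1]]=1
c=camera_params("wrist")
n,l,s,ct=cv2.connectedComponentsWithStats(m)
for i in range(1,n):
    if s[i][4]>60:
        P=ray("w",ct[i],.021,c)[:2];
        vx,vy,_,_=cv2.fitLine(np.argwhere(l==i)[:,::-1].astype(np.float32),2,0,.01,.01).ravel();Q=ray("w",ct[i]+20*np.array([vx,vy]),.021,c)[:2]-P
        print(s[i],ct[i],P,np.degrees(np.arctan2(P[1]+.0993,P[0]-.485)),"axis",np.degrees(np.arctan2(Q[1],Q[0])))
```

```text
[245 126  25  39 473] [258.4397463  142.26004228] [ 0.48940688 -0.05564892] 84.2351236534635 axis -101.0801700716491
[369 315  25   9 164] [380.83536585 319.1402439 ] [ 0.45550619 -0.29112476] -98.74099943600945 axis -52.06583825848892
```

```bash
python3 -c "
from bench import *
print(r.hand_in())"
```

```text
the job is handed in; nothing more can be done
None
```

I handed the job in at about 21.5 s of the 48 s allowed: the camera images put the yellow finger at its stop over the board, and the key is standing fully in the screw, released. I never felt the hard stop as a rise in torque, so the finger's final position rests on the images alone, and no verdict came back.

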